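Open a pellet dispenser's metering screw by two turns

ROBOT

A 6-joint arm with a two-finger parallel gripper is mounted at the origin on the work surface. World frame = base frame: x ahead of the robot, y to its left, z up, the work surface at z = 0. Lengths are in m, angles in rad, forces in N, time in s.
With the tool pointing down it reaches from about 0.375 to 0.9 m from the base axis. Payload 3.1 kg.
Tool frame: the origin (TCP) lies between the finger pads; the fingertips stand 25 mm ahead of it and the grasp point (between the pads) lies 6 mm ahead of it; x points along the fingers, y is the direction in which the jaws open and shut, and the axes are right-handed (so a half turn about x gives the same grasp; the last joint's range is limited). The gripper opens to 85 mm and grips with 20 to 120 N. Pads are 22 mm wide; open, the fingers measure 114 mm over their backs; the gripper's body (76 mm by 85 mm) begins 54 mm behind the grasp point. The pads swing forward as they close: fully open they stand 13 mm farther back than shut.
Start: joints at [1.052, 0.527, 1.433, -0, 1.181, -0.178], TCP at [0.208, 0.589, 0.256] pointing down, gripper open.
Joint ranges: [-3.08, 3.08], [-0.75, 2.2], [0.22, 2.44], [-1.43, 4.57], [0, 2.65], [-2.85, 2.85]. Speed limits (rad/s): [2.79, 2.79, 3.14, 3.14, 3.14, 3.14].

INTERFACE

Orientations are given as a unit quaternion [x, y, z, w].
In Python, from station import manip, viewer, workorder gives the robot as it stands.
- The arm moves only by the shell command python3 -m crank 'ROWS' [FORCE]. ROWS is JSON, one flat list of numbers, 5 for each row, row after row: the opening, from 0 (shut) to 1 (fully open), then the shift along the world's x, y, z in mm, then the turn about the world's z in rad. A call has 1 to 10 rows; each row is the pose to reach, as a shift and turn from the pose commanded when the call began; what a row does not reach only later rows make up. A row lasts 1/8 s, in which the tool goes at most 62.5 mm and 10.7 degrees, less where a joint would pass 70% of its speed; a pose out of reach is approached as far as the arm can. A call with a gripper value outside its range is refused whole. The fingers move at their own pace and stop on an object; FORCE is the grip in N (left out, the last holds). Time passes only in rows, so rows that repeat a pose let the fingers close. It gives the time, the measured TCP pose, the force and the opening at its end, in the units of the state.
- manip.sense(): the state, without advancing time (a new reading comes with each control period).
- viewer.snapshot(name): name is "side" or "top"; returns a dict with "img" (384x512x3 uint8, red, green, blue), "range_z" (384x512 float32, m along the optical axis (not along the pixel's ray), 0 where there is no reading), "fx", "fy", "cx", "cy" (pixels), "origin" and "attitude" of the camera in the world. Camera axes: x right, y down, z forward; pixel columns grow to the right and rows downward; lengths in m; the calibration is good to about 2 mm. A picture is of the moment at which its call begins.
- workorder.sign_off(): hands the job in, once; it reports no verdict.
The state is a dict: "t": time; "q": joint angles; "qd": joint speeds; "tau": joint torques, N m; "tcp_pos": TCP position; "tool_rot": TCP orientation; "force": force on the tool from outside, world axes, zero at the start; "ft_torque": the same for the moment, N m; "finger_gap": opening from 0.0 (shut) to 1.0 (fully open).
Only numpy, scipy, OpenCV 4.12 (cv2) and the standard library are available. Lean on these libraries where they do the work, as an engineer would, in place of code of your own. Each camera call takes 0.05 s, during which the arm holds its last target.

TASK

The round-bodied pellet dispenser has to be set for the morning ration: open its metering screw by turning the crank on its lid exactly two full turns anticlockwise as seen from above, so that the handle ends where it began, and let go. Leave the crank of the square-bodied dispenser as it is.

Things in the scene. Friction and masses are not known exactly. Their poses are not given: they have to be found in the camera images.
- round_axis (a point): Point on the upright crank axis of the round-bodied dispenser, 235 mm above the table, level with round_handle. Fixed to the table: grey drum 150 mm across on a 170 mm square steel foot, white round lid 158 mm across, small steel spout towards the robot. Lid top 162 mm, top of the level steel crank arm 197 mm above the table; nothing near it is higher except the two handles.
- round_handle (a point): Grip point on the black upright handle of the round dispenser's crank: on its centre line, 235 mm above the table, 70 mm out from the crank axis. The handle is a cylinder 24 mm across, from 199 to 259 mm above the table, a sleeve that spins freely on its pin, so a hand can hold it at a fixed heading while the crank goes round.
- round_crank (a joint): Crank angle of the round dispenser, rad, growing anticlockwise seen from above, counted through whole turns (6.283 each), no stops; starts between -2.5 and 2.5. At 0 the handle lies over the spout. Turning takes about 2 N at the handle; the crank stays where it is left.
- square_handle (a point): The like point on the black handle of the other, square-bodied dispenser (grey body 140 mm square, white square lid; same height, foot, crank and handle), which must stay as it is. Either dispenser may be the left one; their axes are at least 370 mm apart.

How it is judged:
At the end, for the whole second after the job is handed in: The round dispenser's crank has gone round two full turns anticlockwise from its start (not one, not three), its handle is within 30 mm (about 25 degrees) of where it began, the crank is at rest (joint between 9.5 and 15.6 rad, which only two turns can give) (value of joint round_crank between 9.5 and 15.6 rad and distance of round_handle from where it was at the start of the episode below 0.03 m and velocity of joint round_crank between -0.05 and 0.05 rad/s); the robot touches nothing.
It fails at once if the square dispenser's crank is turned (its handle moves more than 30 mm) (distance of square_handle from where it was at the start of the episode above 0.03 m).
It also fails if it takes over 67 s, if anything falls off the work surface, if the arm or the gripper's body presses on something with over 40 N, if the wrist force passes 120 N, or if a joint passes its speed limit or range.

## Working session

There is one attempt and no reset: what is moved stays moved. The work goes in short steps, Python scripts to look and compute and a shell command to move; the robot and the scene stay as the last step left them, time stands still between calls to the robot, and variables do not carry over. Pictures are saved under pics/ and viewed, and the job is handed in when it is done.

```bash
ls; mkdir -p pics; python3 - <<'E'
from station import manip, viewer
import cv2
print(manip.sense())
for n in("top","side"):
    s=viewer.snapshot(n); cv2.imwrite(f"pics/{n}0.png",s["img"][:,:,::-1])
    print(n,s["fx"],s["cx"],s["cy"],s["origin"],s["attitude"])
E
```

```text
pics
{'t': 0.0, 'q': array([ 1.05251981e+00,  5.28490153e-01,  1.43393545e+00, -3.21795046e-06,
        1.18139407e+00, -1.78485907e-01]), 'qd': array([ 1.45998402e-03,  2.93127976e-03, -1.24791294e-03,  8.19507497e-05,
       -1.44172836e-03,  1.16485948e-03]), 'tau': array([-1.01465612e-03, -4.42338681e+01, -1.78029710e+01, -2.52057362e-04,
        8.23585113e-03,  2.84453208e-06]), 'tcp_pos': array([0.20792903, 0.58867857, 0.25530828]), 'tool_rot': array([ 0.11881609,  0.69719364, -0.12029695,  0.69665803]), 'force': array([-0.48028337,  0.53208817,  0.20956292]), 'ft_torque': array([-0.05803799, -0.04551515, -0.03100748]), 'finger_gap': 0.9983946368067371}
top 390.8597647212795 262.0365992630397 188.1818050736782 [ 0.36897415 -0.01862922  0.93286516] [ 0.7123081  -0.69486138  0.06314541 -0.07614121]
side 449.0131793736111 256.37602588217135 194.23751369747526 [0.43672875 0.70943158 0.64086547] [-0.04810184  0.85876313 -0.50931337  0.0284953 ]
```

View pics/top0.png

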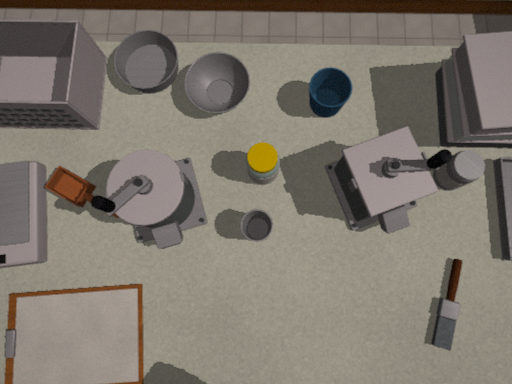

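View pics/side0.png

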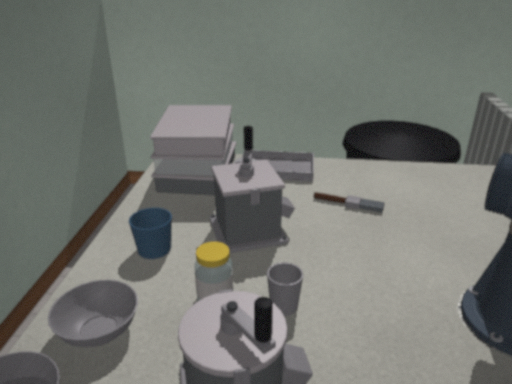

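The top view shows the round dispenser on the left: hub near (143,185), black handle near (103,204), spout near (167,235). The square one is on the right, with its handle near (439,159). Next I'll measure the round one.

```bash
cat > h.py <<'E'
import numpy as np, cv2
from scipy.spatial.transform import Rotation as R
from scipy.optimize import least_squares
from station import manip, viewer
def cloud(n):
    s=viewer.snapshot(n); z=s["range_z"].astype(float); v,u=np.indices(z.shape)
    p=np.stack([(u-s["cx"])/s["fx"]*z,(v-s["cy"])/s["fy"]*z,z],-1)
    w=R.from_quat(s["attitude"]).apply(p.reshape(-1,3)).reshape(p.shape)+s["origin"]
    w[z<=0]=np.nan
    return s,w
def circ(p,r=None):
    f=(lambda a:np.hypot(*(p-a[:2]).T)-(a[2] if r is None else r))
    m=p.mean(0); return least_squares(f,[*m,.02] if r is None else m,loss="soft_l1",f_scale=.002).x
def handle(n,near,rad=.1):
    s,w=cloud(n); d=s["img"].max(-1)<60
    k=(w[...,2]>.205)&(w[...,2]<.27)&(np.hypot(w[...,0]-near[0],w[...,1]-near[1])<rad)&d
    return w[k]
E
python3 - <<'E'
from h import *
s,w=cloud("top")
for u,v in((143,185),(103,204),(167,235),(439,159),(165,185),(392,167)): print((u,v),w[v,u].round(4))
ax0=w[185,143,:2]
near=np.hypot(*(w[...,:2]-ax0).transpose(2,0,1))<.12
lid=near&(abs(w[...,2]-.162)<.005)
print("lid n",lid.sum(), w[lid].mean(0))
# lid outline: min enclosing circle in world
c=cv2.minEnclosingCircle((w[lid][:,:2]*1000).astype(np.float32)); print("lid circle",c)
for n in("top","side"):
    p=handle(n,ax0,.13); print(n,len(p)); 
    t=p[p[:,2]>.253]; print(" top",len(t),t.mean(0) if len(t) else 0, cv2.minEnclosingCircle((t[:,:2]*1000).astype(np.float32)) if len(t) else 0)
    if n=="side":
        q=p[p[:,2]<.25]; m=q.mean(0); print(" sideface",len(q),m)
        from scipy.optimize import minimize
        print(" fit r12",circ(q[:,:2],.012))
E
```

```text
(143, 185) [0.5171 0.2276 0.1956]
(103, 204) [0.4692 0.2754 0.256 ]
(167, 235) [0.4304 0.2044 0.0786]
(439, 159) [ 0.5652 -0.3191  0.2532]
(165, 185) [0.5254 0.1948 0.1595]
(392, 167) [ 0.5635 -0.253   0.1966]
lid n 3949 [0.5216907  0.23017432 0.16101083]
lid circle ((522.0277099609375, 235.8438720703125), 81.24967956542969)
top 280
 top 137 [0.47264265 0.28458709 0.257323  ] ((472.7898254394531, 285.3360900878906), 11.65478801727295)
side 653
 top 206 [0.47529488 0.29297179 0.25794377] ((475.5040588378906, 290.5857238769531), 11.159911155700684)
 sideface 416 [0.47530023 0.29871649 0.22805988]
 fit r12 [0.47562644 0.28832238]
```

```bash
python3 - <<'E'
from h import *
s=manip.sense(); r=R.from_quat(s["tool_rot"]).as_matrix(); print(r.round(3), s["tcp_pos"])
print("shift",(np.array([.474,.287,.241])-s["tcp_pos"])*1000)
E
python3 -m crank '[1,0,0,40,0, 1,0,0,80,0, 1,45,-50,90,0, 1,90,-100,90,0, 1,130,-150,90,0, 1,175,-200,90,0, 1,220,-250,90,0, 1,266,-302,90,0, 1,266,-302,90,0, 1,266,-302,90,0]'
```

```text
[[-0.     0.333  0.943]
 [-0.001  0.943 -0.333]
 [-1.    -0.001 -0.   ]] [0.2081162  0.58901764 0.2558451 ]
shift [ 265.88380169 -302.01763513  -14.84510348]
t: 1.5
tcp_pos: [0.4757, 0.2855, 0.3461]
tool_rot: [0.121, 0.697, -0.121, 0.697]
force: [0.0, -0.6, -1.0]
finger_gap: 0.998
```

```bash
python3 -m crank '[1,0,0,-30,0, 1,0,0,-60,0, 1,0,0,-85,0, 1,0,0,-104,0, 1,0,0,-104,0, 1,0,0,-104,0]'
python3 - <<'E'
from h import *
cv2.imwrite("pics/side1.png",viewer.snapshot("side")["img"][:,:,::-1])
E
```

```text
t: 2.25
tcp_pos: [0.4742, 0.2881, 0.243]
tool_rot: [0.119, 0.697, -0.119, 0.697]
force: [1.1, 0.2, 0.5]
finger_gap: 1.005
```

View pics/side1.png

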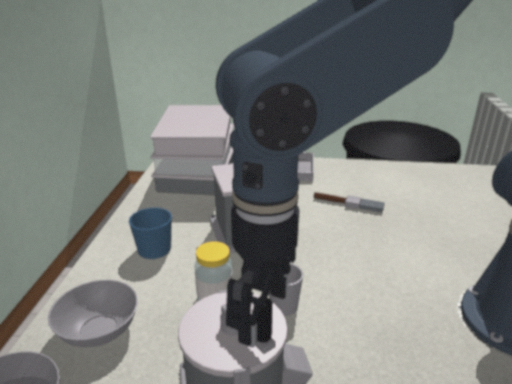

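The open fingers, around (250,310), straddle the handle on the round lid, and nothing is touching. Closing now with a gentle grip.

```bash
python3 -m crank '[0,0,0,0,0, 0,0,0,0,0, 0,0,0,0,0, 0,0,0,0,0, 0,0,0,0,0, 0,0,0,0,0, 0,0,0,0,0, 0,0,0,0,0]' 30
python3 - <<'E'
from h import *
p=handle("side",(.474,.287),.03)
cv2.imwrite("pics/side2.png",viewer.snapshot("side")["img"][:,:,::-1])
h=manip.sense(); print(h["tcp_pos"],h["force"],h["ft_torque"])
for R0 in [132.]:
  for i in range(1,31):
    a=np.radians(R0+12*i); b=np.radians(R0); print(12*i,*(70*(np.array([np.cos(a)-np.cos(b),np.sin(a)-np.sin(b)]))).round().astype(int),end=' | ')
E
```

```text
t: 3.3
tcp_pos: [0.4744, 0.2874, 0.2426]
tool_rot: [0.12, 0.697, -0.119, 0.697]
force: [0.3, 1.3, 3.8]
finger_gap: 0.272
[0.47440086 0.28737958 0.24260239] [-1.24718624  1.40046644  4.72866901] [ 0.09466543  0.14005288 -0.03728078]
12 -10 -11 | 24 -17 -24 | 36 -22 -37 | 48 -23 -52 | 60 -22 -67 | 72 -17 -80 | 84 -10 -93 | 96 0 -104 | 108 12 -113 | 120 25 -119 | 132 40 -122 | 144 54 -122 | 156 68 -119 | 168 82 -113 | 180 94 -104 | 192 103 -93 | 204 111 -80 | 216 115 -67 | 228 117 -52 | 240 115 -37 | 252 111 -24 | 264 103 -11 | 276 94 0 | 288 82 9 | 300 68 15 | 312 54 18 | 324 40 18 | 336 25 15 | 348 12 9 | 360 0 0 |
```

View pics/side2.png

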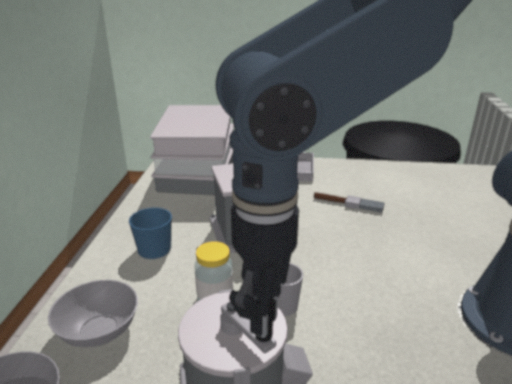

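The fingers sit around the handle at (262,320), and the 23 mm gap matches its width. Starting with a small test of the first 60°.

```bash
python3 -m crank '[0,-10,-11,0,0, 0,-17,-24,0,0, 0,-22,-37,0,0, 0,-23,-52,0,0, 0,-22,-67,0,0, 0,-22,-67,0,0]'
python3 - <<'E'
from h import *
h=manip.sense(); print(h["tcp_pos"],h["force"],h["ft_torque"])
E
```

```text
t: 4.15
tcp_pos: [0.4562, 0.2189, 0.2427]
tool_rot: [0.121, 0.694, -0.119, 0.7]
force: [9.5, 1.7, -3.1]
finger_gap: 0.276
[0.45616069 0.21888684 0.24269036] [ 9.53494114  1.70898462 -3.10790155] [ 0.10777261 -1.45700662  0.06517974]
```

```bash
python3 -m crank '[0,8,-13,0,0, 0,15,-26,0,0, 0,25,-37,0,0, 0,37,-46,0,0, 0,50,-52,0,0, 0,50,-52,0,0]'
python3 - <<'E'
from h import *
h=manip.sense(); print(h["tcp_pos"],h["force"],h["ft_torque"])
p=handle("side",h["tcp_pos"],.03)
cv2.imwrite("pics/side3.png",viewer.snapshot("side")["img"][:,:,::-1])
cv2.imwrite("pics/top3.png",viewer.snapshot("top")["img"][:,:,::-1])
E
```

```text
t: 4.9
tcp_pos: [0.5043, 0.1702, 0.2426]
tool_rot: [0.123, 0.696, -0.118, 0.698]
force: [5.5, 11.8, 0.6]
finger_gap: 0.272
[0.50428239 0.17017387 0.24259585] [ 5.50695875 11.77849347  0.57947868] [ 1.78753452 -0.80094107  0.0173566 ]
```

View pics/side3.png

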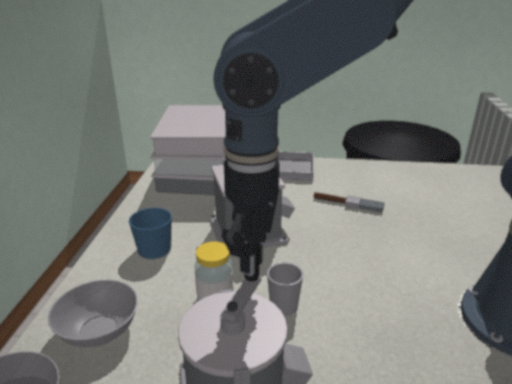

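View pics/top3.png

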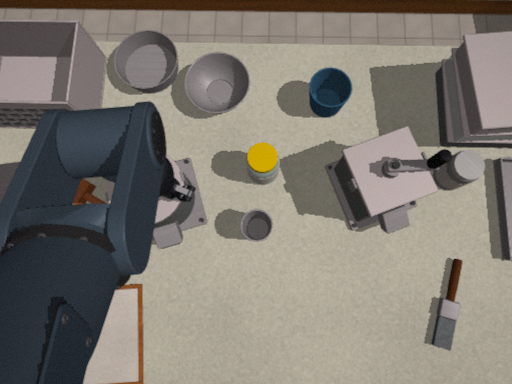

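The crank follows; the small inward forces put the true axis at about (0.5237, 0.2375). I'll work out the remaining shifts from that.

```bash
python3 - <<'E'
import numpy as np
c=np.array([523.7,237.5]); cur=np.array([502.1,168.])
for k in range(13):
    for ang in [254+12*i+k*120 for i in range(1,11)][:10]:
        if ang>132.3+720: break
        a=np.radians(ang); p=c+70*np.array([np.cos(a),np.sin(a)]); print(ang,*(p-cur).round().astype(int),end=' | ')
    cur=cur+(p-cur).round(); print()
E
```

```text
266 17 0 | 278 31 0 | 290 46 4 | 302 59 10 | 314 70 19 | 326 80 30 | 338 87 43 | 350 91 57 | 362 92 72 | 374 90 86 | 
386 -5 14 | 398 -13 27 | 410 -23 37 | 422 -36 45 | 434 -49 51 | 446 -64 53 | 458 -78 53 | 470 -92 49 | 482 -105 43 | 494 -117 34 | 
506 -9 -11 | 518 -16 -24 | 530 -20 -38 | 542 -21 -53 | 554 -19 -67 | 566 -14 -81 | 578 -7 -94 | 590 4 -104 | 602 16 -112 | 614 29 -118 | 
626 15 -2 | 638 29 -2 | 650 44 2 | 662 57 8 | 674 68 17 | 686 78 28 | 698 85 41 | 710 89 55 | 722 90 70 | 734 88 84 | 
746 -5 14 | 758 -13 27 | 770 -23 37 | 782 -36 45 | 794 -49 51 | 806 -64 53 | 818 -78 53 | 830 -92 49 | 842 -105 43 |
```

```bash
python3 -m crank '[0,17,0,0,0, 0,31,0,0,0, 0,46,4,0,0, 0,59,10,0,0, 0,70,19,0,0, 0,80,30,0,0, 0,87,43,0,0, 0,91,57,0,0, 0,92,72,0,0, 0,90,86,0,0]'
python3 - <<'E'
from h import *
h=manip.sense(); print(h["tcp_pos"],h["force"],h["ft_torque"],h["q"],np.hypot(*(h["tcp_pos"][:2]-[.5237,.2375])))
E
```

```text
t: 6.3
tcp_pos: [0.5925, 0.2523, 0.2427]
tool_rot: [0.119, 0.697, -0.121, 0.697]
force: [1.2, -3.0, 5.7]
finger_gap: 0.273
[0.59251684 0.25229721 0.24266693] [ 1.15359373 -3.00529136  5.70358584] [-0.2903223  -0.15508528  0.01345344] [ 0.23055452  0.56827028  1.39556557 -0.00310352  1.17807629 -0.99846847] 0.07038974018837628
```

Forces are low and the radius is 70.4 mm. Carrying on.

```bash
python3 -m crank '[0,-5,14,0,0, 0,-13,27,0,0, 0,-23,37,0,0, 0,-36,45,0,0, 0,-49,51,0,0, 0,-64,53,0,0, 0,-78,53,0,0, 0,-92,49,0,0, 0,-105,43,0,0, 0,-117,34,0,0]'
python3 - <<'E'
from h import *
h=manip.sense(); print(h["tcp_pos"],h["force"],h["ft_torque"],np.hypot(*(h["tcp_pos"][:2]-[.5237,.2375])))
cv2.imwrite("pics/side4.png",viewer.snapshot("side")["img"][:,:,::-1])
E
```

```text
t: 7.55
tcp_pos: [0.4749, 0.2881, 0.2426]
tool_rot: [0.119, 0.696, -0.119, 0.698]
force: [5.0, -2.8, 4.0]
finger_gap: 0.276
[0.47485604 0.28812559 0.24259379] [ 5.04414445 -2.76191469  3.98709557] [-0.367828   -0.8203434   0.02544879] 0.07034687482697245
```

View pics/side4.png

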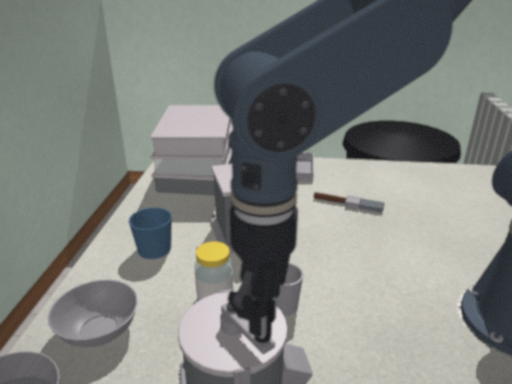

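One turn is done: the crank arm and the gripped handle at (262,320) are back in the starting view. Now the second turn.

```bash
python3 -m crank '[0,-9,-11,0,0, 0,-16,-24,0,0, 0,-20,-38,0,0, 0,-21,-53,0,0, 0,-19,-67,0,0, 0,-14,-81,0,0, 0,-7,-94,0,0, 0,4,-104,0,0, 0,16,-112,0,0, 0,29,-118,0,0]'
python3 -m crank '[0,15,-2,0,0, 0,29,-2,0,0, 0,44,2,0,0, 0,57,8,0,0, 0,68,17,0,0, 0,78,28,0,0, 0,85,41,0,0, 0,89,55,0,0, 0,90,70,0,0, 0,88,84,0,0]'
```

```text
t: 8.85
tcp_pos: [0.5027, 0.171, 0.2425]
tool_rot: [0.121, 0.698, -0.119, 0.695]
force: [0.0, 6.6, 7.7]
finger_gap: 0.269
t: 10.1
tcp_pos: [0.5922, 0.2534, 0.2426]
tool_rot: [0.119, 0.697, -0.12, 0.697]
force: [1.3, -2.1, 7.1]
finger_gap: 0.271
```

```bash
python3 -m crank '[0,-5,14,0,0, 0,-13,27,0,0, 0,-23,37,0,0, 0,-36,45,0,0, 0,-49,51,0,0, 0,-64,53,0,0, 0,-78,53,0,0, 0,-92,49,0,0, 0,-105,43,0,0, 0,-117,35,0,0]'
python3 -m crank '[0,0,0,0,0, 0,0,0,0,0, 0,0,0,0,0]'
python3 - <<'E'
from h import *
h=manip.sense(); print(h["tcp_pos"],h["force"],h["ft_torque"],np.hypot(*(h["tcp_pos"][:2]-[.5237,.2375])))
cv2.imwrite("pics/side5.png",viewer.snapshot("side")["img"][:,:,::-1])
E
```

```text
t: 11.35
tcp_pos: [0.475, 0.2884, 0.2426]
tool_rot: [0.119, 0.696, -0.12, 0.698]
force: [6.3, -3.0, 5.0]
finger_gap: 0.271
t: 11.72
tcp_pos: [0.4742, 0.2875, 0.2425]
tool_rot: [0.118, 0.697, -0.121, 0.696]
force: [0.9, -4.4, 8.3]
finger_gap: 0.27
[0.47418038 0.28746191 0.24254285] [ 0.88732208 -4.42291025  8.32073491] [-0.54246201 -0.30464774 -0.05078653] 0.07034475801896782
```

View pics/side5.png

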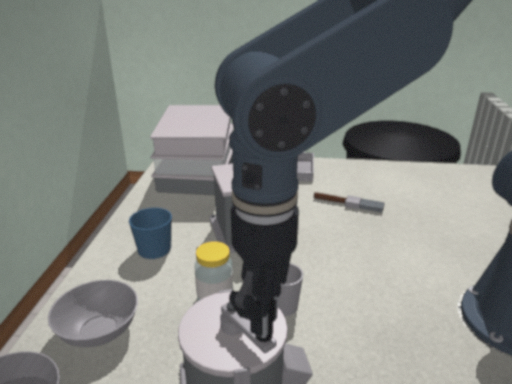

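The handle is back at the start after the second turn, around (262,320). Next: open, rise and retreat so the cameras can see it.

```bash
python3 -m crank '[1,0,0,0,0, 1,0,0,0,0, 1,0,0,0,0, 1,0,0,0,0, 1,0,0,0,0, 1,0,0,0,0, 1,0,0,0,0, 1,0,0,0,0]'
python3 -m crank '[1,0,0,20,0, 1,0,0,50,0, 1,0,0,85,0, 1,0,0,105,0, 1,-45,50,105,0, 1,-90,100,105,0, 1,-130,150,105,0, 1,-175,200,105,0, 1,-220,250,105,0, 1,-266,302,105,0]'
python3 -m crank '[1,0,0,0,0, 1,0,0,0,0, 1,0,0,0,0, 1,0,0,0,0]'
python3 - <<'E'
from h import *
for n in("top","side"):
    p=handle(n,(.474,.287),.09); t=p[p[:,2]>.253]
    print(n,len(t),t.mean(0), cv2.minEnclosingCircle((t[:,:2]*1000).astype(np.float32)))
    cv2.imwrite(f"pics/{n}6.png",viewer.snapshot(n)["img"][:,:,::-1])
p=handle("top",(.565,-.319),.09); print("square",p.mean(0))
a,b=[cv2.imread(f"pics/top{k}.png") for k in(0,6)]
print("square region diff max",cv2.absdiff(a,b)[120:240,320:512].max())
h=manip.sense(); print(h["tcp_pos"],h["force"],h["finger_gap"])
E
```

```text
t: 12.78
tcp_pos: [0.4753, 0.2893, 0.2424]
tool_rot: [0.12, 0.697, -0.12, 0.697]
force: [-0.6, -1.2, 1.1]
finger_gap: 0.997
t: 14.02
tcp_pos: [0.226, 0.572, 0.3474]
tool_rot: [0.12, 0.697, -0.119, 0.697]
force: [1.6, -0.2, -0.8]
finger_gap: 0.991
t: 14.52
tcp_pos: [0.2288, 0.5698, 0.3474]
tool_rot: [0.12, 0.697, -0.12, 0.697]
force: [0.3, -0.7, -0.1]
finger_gap: 1.004
top 139 [0.4714748  0.28396088 0.25731098] ((471.8961181640625, 284.96221923828125), 11.85346794128418)
side 211 [0.47413699 0.2920273  0.25788944] ((474.51019287109375, 289.6474304199219), 11.321295738220215)
square [ 0.56813559 -0.3238373   0.24183928]
square region diff max 24
[0.22804311 0.57039218 0.34741156] [-0.10458081 -0.60519238 -0.14999735] 1.0001281090631942
```

View pics/top6.png

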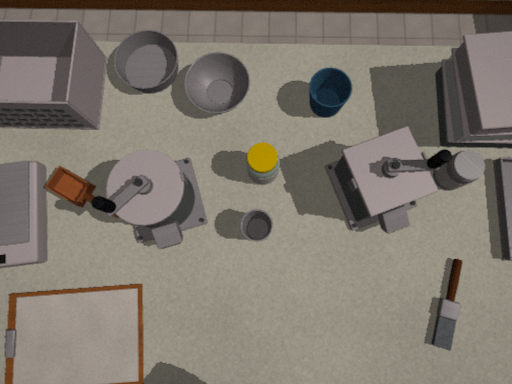

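The round handle is at (103,204) again, 1–2 mm from its start in both cameras. The square crank hasn't moved, with its handle still at (439,159), and the arm is clear of everything.

```bash
python3 -c "
from station import workorder; print(workorder.sign_off())"
```

```text
the job is handed in; nothing more can be done
None
```

I turned the round dispenser's crank two full turns anticlockwise, let go of the handle, backed the arm away and handed the job in at about 15 s. Sign-off gives no verdict, so the result below rests on my own checks.

- **Handle position:** both cameras put the handle within 1–2 mm of where it began.
- **Two turns:** the grip held at the handle's width (finger opening about 0.27) at every check. The fingers passed the start point once after the first turn and ended on it after the second.
- **Square dispenser:** its crank looks unchanged in the top view, and the arm never went near it.
- **Robot clear:** at the end the gripper was open and away from everything, with about 0.6 N on the wrist, which is just noise.
- **One disagreement:** the crank axis I first took from the images was about 3 mm off, which gave up to about 13 N sideways in the first third of the first turn. I corrected it from the measured positions, and forces read about 10 N or less after that.

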